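# Set the two-digit timer wheels on the power strip

### The arm

A 6-joint arm with a two-finger parallel gripper is mounted at the origin on the work surface. World frame = base frame: x ahead of the robot, y to its left, z up, the work surface at z = 0. Lengths are in m, angles in degrees, forces in N, time in s.
With the tool pointing down it reaches from about 0.35 to 0.875 m from the base axis. Payload 4.2 kg.
Tool frame: the origin (TCP) lies on the front face of the gripper's body, between the roots of the fingers; the fingertips stand 70 mm ahead of it and the grasp point (between the pads) lies 51 mm ahead of it (r.nose_length is the distance from the TCP to the fingertips, in m); z points along the fingers, y is the direction in which the jaws open and shut (so a half turn about z gives the same grasp; the last joint's range is limited). The gripper opens to 87 mm and grips with 3 to 60 N. Pads are 19 mm wide; open, the fingers measure 117 mm over their backs; the gripper's body (75 mm by 190 mm) begins 51 mm behind the grasp point.
Start: joints at [84.546, 22.042, 0.453, 0, -68.411, -14.817], TCP at [0.217, 0.586, 0.292] pointing down, gripper open.
Joint ranges: [-179.83, 179.83], [-69.29, 118.12], [-61.27, 80.66], [-181.25, 117.63], [-171.15, -9.14], [-177.46, 177.46]. Speed limits (degrees/s): [159.86, 159.86, 180, 180, 180, 180].

### API

Orientations are given as a 3x3 rotation matrix whose columns are the frame's x, y, z axes.
In Python, from station import telemetry, capture, order, r gives the robot as it stands.
- The arm moves only by the tool drive_tool, never from a script. Its argument "series" is a list of rows, each a list of 4 numbers: the shift along the tool's x, y, z as a fraction of full scale, then the turn about the tool's z as a fraction of full scale. In form: [[dx, dy, dz, turn], ...]. A call has 1 to 10 rows; each row is the pose to reach, as a shift and turn from the pose commanded when the call began, along the tool's axes at that moment; what a row does not reach only later rows make up. Full scale, the value 1, is 0.12 m for a shift and 2 rad for a turn. A row lasts 1/8 s, in which the tool goes at most 62.5 mm and 10.7 degrees, less where a joint would pass 70% of its speed; a pose out of reach is approached as far as the arm can. A call with a number of a shift or a turn outside -1 to 1 is refused whole. A call with a gripper value outside its range is refused whole. "fingers" is the finger opening in mm, from 0 to 87, set as the call begins (left out, the last holds). The fingers move at their own pace and stop on an object; the grip force is fixed at half the most. Time passes only in rows, so rows that repeat a pose let the fingers close. It gives the time, the measured TCP pose, the force and the opening at its end, in the units of the state.
- telemetry.sense(): the state, without advancing time (a new reading comes with each control period).
- capture(name): name is "side" or "top"; returns a dict with "color" (384x512x3 uint8, blue, green, red), "fx", "fy", "cx", "cy" (pixels), "eye" and "attitude" of the camera in the world. Camera axes: x right, y up, looking along -z (the intrinsics and any distortion apply to the point x, -y, -z); pixel columns grow to the right and rows downward; lengths in m; the calibration is good to about 2 mm. A picture is of the moment at which its call begins. There is no depth.
- order.finish_job(): hands the job in, once; it reports no verdict.
The state is a dict: "time_s": time; "joints": joint angles; "joint_velocities": joint speeds; "effort": joint torques, N m; "tcp_pos": TCP position; "ee_rot": TCP orientation; "wrist_force": force on the tool from outside, world axes, zero at the start; "moment": the same for the moment, N m; "gripper_width": opening from 0.0 (shut) to 1.0 (fully open).
Only numpy, scipy, OpenCV 4.12 (cv2) and the standard library are available. Lean on these libraries where they do the work, as an engineer would, in place of code of your own. Each camera call takes 0.05 s, during which the arm holds its last target. There are 200 camera calls.

### The job

Set the off-timer of the grey power strip box to the code 2-4: roll its left thumbwheel (left as seen from the robot) until the face with two dots points straight up, and the right thumbwheel until the face with four dots points straight up, both in line with the red index marks. Leave the red toggle switch on the same box as it is.

Things in the scene. Friction and masses are not known exactly. Their poses are not given: they have to be found in the camera images.
- strip: fixed grey power strip box, 120 (x) x 360 (y) x 45 mm high. Origin: centre of underside; x away from robot, y left, z up. Two like thumbwheels, black with blue ribs, in its left half: axles along y at x 0, z 50, y 120 (left) and y 40 (right); tops at most 90 mm high. Red index marks beside them at x 0. Round white sockets at y -35, -85; red toggle at y -145.
- wheel_left (a joint): left wheel, 34 mm wide. Five flat faces with 1 to 5 white dots, 72 deg apart, 20 mm from the axle; midway between faces five radial ribs, 5 mm thick, reach 40 mm from the axle (36 deg either side of the top face when set). Angle, rad: 0 = one dot up; grows as the top rolls away from the robot (+x), n dots up at 1.257*(n-1). Two dots up = 1.257; starts at 0 to 0.7.
- wheel_right (a joint): right wheel, same size, dots, ribs and angle sense as the left one. Four dots up = 3.770; starts at 4.3 to 5.03 (so its top must roll towards the robot, the left one's away). Both wheels turn against light friction, 0.06 N m (about 2 N pushed at a rib), have no spring or detents, stay where left, and stop at -0.6 and 5.7.
- toggle (a joint): red toggle lever, 30 mm, on a black block at the right end of the box (x 0, y -145 mm). 0 = leaning to the robot, as at the start; 0.8 = swung fully away. Leave as it is.

How it is judged:
By the outcome, as a careful person would: the job done as asked, in the order asked, and still so for the second after the job is handed in, with the robot touching nothing.
It also fails if it takes over 37 s, if anything falls off the work surface, if the arm or the gripper's body presses on something with over 40 N, if the wrist force passes 120 N, or if a joint passes its speed limit or range.

## Working session

There is one attempt and no reset: what is moved stays moved. The work goes in short steps, Python scripts to look and compute and a tool call to move; the robot and the scene stay as the last step left them, time stands still between calls to the robot, and variables do not carry over. Pictures are saved under pics/ and viewed, about 8 in all and at most 12, crops included, and the job is handed in when it is done.

Besides the shell and the picture viewer there is one more tool, called after "Call:" in YAML: its name, and indented under it one key for each argument. drive_tool: Moves the arm, as the interface text tells. Shift numbers are shares of 0.12 m and turn numbers shares of 2 rad, none past 1 either way. Its arguments: {"type":"object","properties":{"series":{"type":"array","items":{"type":"array","items":{"type":"number","minimum":-1,"maximum":1}}},"fingers":{"type":"number"}},"required":["series"]}

```bash
mkdir -p pics; ls
cat > h.py <<'E'
import numpy as np, cv2
from station import telemetry, capture, order, r
def shot(n,f):
    c=capture(n); cv2.imwrite(f'pics/{f}.png',c['color']); return c
E
python3 - <<'E'
from h import *
import pickle
for n in('side','top'):
    c=shot(n,n+'0'); pickle.dump(c,open(n+'0.pkl','wb'))
    print({k:(v if k!='color' else 0) for k,v in c.items()})
s=telemetry.sense(); print(s['time_s'],s['tcp_pos'],s['ee_rot'],s['wrist_force'],r.nose_length)
a=cv2.imread('pics/side0.png');b=cv2.imread('pics/top0.png')
cv2.imwrite('pics/both0.png',cv2.resize(np.vstack([a,b]),None,fx=.78,fy=.78))
E
```

```text
pics
{'color': 0, 'fx': 349.1275431747911, 'fy': 349.1275431747911, 'cx': 251.57575197980842, 'cy': 199.3630787904361, 'eye': array([ 0.53115216, -0.49312085,  0.56510968]), 'attitude': array([[ 0.99605037,  0.07459901, -0.04815225],
       [-0.08634199,  0.68731822, -0.72120644],
       [-0.02070537,  0.7225155 ,  0.6910446 ]])}
{'color': 0, 'fx': 388.1383486132897, 'fy': 388.1383486132897, 'cx': 250.96081820021348, 'cy': 189.87004782967753, 'eye': array([0.47517065, 0.02128399, 0.70981006]), 'attitude': array([[ 0.01114353,  0.98460103, -0.174461  ],
       [-0.99911216,  0.01805259,  0.03806563],
       [ 0.04062894,  0.17388192,  0.98392803]])}
0.1 [0.2163777  0.58593402 0.29128986] [[ 9.37995633e-01 -3.46646572e-01 -5.89334734e-04]
 [-3.46647063e-01 -9.37993852e-01 -1.82954061e-03]
 [ 8.14116230e-05  1.92039226e-03 -9.99998153e-01]] [ 0.56327533 -0.35060056  0.59682952] 0.0697
```

View pics/top0.png

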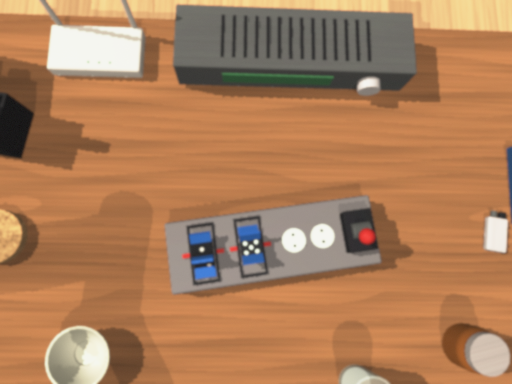

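View pics/side0.png

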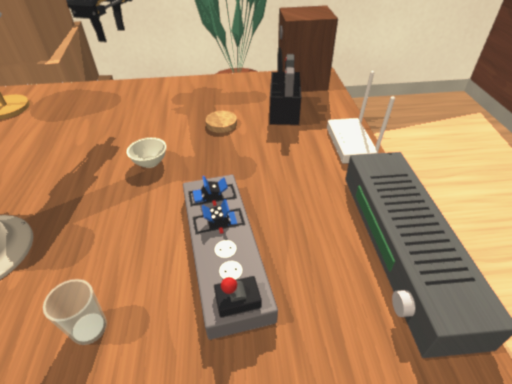

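The top view shows the strip with its left wheel at about (203,252), its right wheel at (251,246), the sockets at (293,240) and (322,236), and the toggle knob at (368,237). The side view confirms the toggle leans towards the robot.

```bash
cat >> h.py <<'E'
def ray(c,uv,z):
    uv=np.atleast_2d(uv).astype(float)
    d=np.c_[(uv[:,0]-c['cx'])/c['fx'],-(uv[:,1]-c['cy'])/c['fy'],-np.ones(len(uv))]@c['attitude'].T
    return c['eye']+d*((z-c['eye'][2])/d[:,2])[:,None]
def proj(c,p):
    q=(np.atleast_2d(p)-c['eye'])@c['attitude']
    return np.c_[c['cx']-c['fx']*q[:,0]/q[:,2],c['cy']+c['fy']*q[:,1]/q[:,2]]
def blobs(m,amin=8):
    n,l,s,ce=cv2.connectedComponentsWithStats(m.astype(np.uint8))
    return [(s[i][4],ce[i],s[i][:4]) for i in range(1,n) if s[i][4]>=amin]
E
python3 - <<'E'
from h import *
import pickle
for n,roi in(('top',(160,190,390,300)),('side',(175,165,280,345))):
    c=pickle.load(open(n+'0.pkl','rb')); im=c['color']
    x0,y0,x1,y1=roi
    m=np.zeros(im.shape[:2],bool); m[y0:y1,x0:x1]=1
    b,g,rr=[im[...,i].astype(int) for i in range(3)]
    print(n)
    for nm,mm in(('red',(rr>150)&(g<70)&(b<70)),('white',(np.minimum(np.minimum(b,g),rr)>190)),('blue',(b>110)&(rr<90)&(b-rr>60))):
        for a,ce,s in blobs(mm&m,3): print(nm,a,ce.round(1),s,ray(c,ce,.046)[0].round(4))
t=cv2.imread('pics/top0.png')[205:300,160:390]
s=cv2.imread('pics/side0.png')[170:240,175:260]
t=cv2.resize(t[:, :130],None,fx=6,fy=6,interpolation=cv2.INTER_CUBIC)[:, :780]
cv2.imwrite('pics/c_t.png',t)
E
```

```text
top
red 179 [366.5 235.9] [359 228  16  16] [ 0.516  -0.2045  0.046 ]
red 17 [266.9 243.4] [265 242   5   4] [ 0.501  -0.0326  0.046 ]
red 15 [220.  250.2] [218 249   5   4] [0.4886 0.0467 0.046 ]
red 3 [236.  248.3] [235 248   3   2] [0.4921 0.0198 0.046 ]
red 5 [188.4 255. ] [187 254   3   3] [0.48   0.0994 0.046 ]
white 451 [322.1 235.6] [311 224  24  24] [ 0.5155 -0.1275  0.046 ]
white 461 [293.4 239.8] [282 228  24  25] [ 0.5076 -0.0779  0.046 ]
white 12 [255.5 241.5] [254 240   4   4] [ 0.5039 -0.0131  0.046 ]
white 10 [244.8 243. ] [243 242   4   3] [0.5012 0.005  0.046 ]
white 10 [250.8 247. ] [249 246   4   3] [ 0.4946 -0.0052  0.046 ]
white 7 [201.3 249. ] [200 248   3   3] [0.4902 0.0782 0.046 ]
white 11 [256.8 250.8] [255 249   4   4] [ 0.4883 -0.0155  0.046 ]
white 9 [245.9 252.3] [245 251   3   4] [0.4856 0.003  0.046 ]
blue 280 [248.6 232.7] [238 225  23  16] [ 0.5187 -0.0012  0.046 ]
blue 222 [199.6 237.8] [189 232  23  13] [0.509  0.0817 0.046 ]
blue 181 [253.  258.4] [242 253  22  11] [ 0.4756 -0.0092  0.046 ]
blue 137 [201.9 259.6] [191 256  23   9] [0.4726 0.0766 
[... 269 characters left out ...]
hite 4 [219.  207.8] [218 207   3   2] [0.4969 0.0306 0.046 ]
white 3 [216. 212.] [215 212   3   1] [0.4905 0.0188 0.046 ]
white 3 [220.3 214.3] [220 214   2   2] [0.4993 0.0111 0.046 ]
white 5 [212.8 216.4] [212 216   3   2] [0.4837 0.0068 0.046 ]
white 304 [225.  248.5] [215 240  22  18] [ 0.5062 -0.0791  0.046 ]
white 322 [230.4 269.4] [219 261  23  18] [ 0.5141 -0.1271  0.046 ]
blue 39 [205.5 183.2] [203 177   6  13] [0.4679 0.113  0.046 ]
blue 82 [222.  184.7] [218 178   9  14] [0.5051 0.1036 0.046 ]
blue 87 [197.4 195.5] [193 190  10  12] [0.4506 0.0736 0.046 ]
blue 147 [227.8 211.7] [221 199  16  25] [0.515  0.0169 0.046 ]
blue 94 [206.2 212.4] [202 205  10  15] [0.4702 0.0198 0.046 ]
```

View pics/c_t.png

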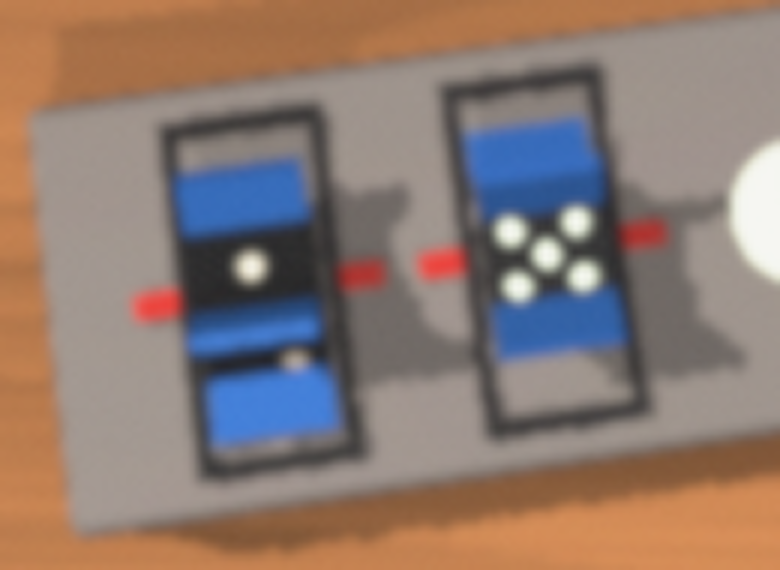

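The crop shows the left wheel with one dot just behind the red marks (250,265 in the crop, so a small positive angle). The right wheel's five-dot face is nearly up. I'll now compute the poses and angles.

```bash
cat >> h.py <<'E'
# strip frame from sockets, red marks (top+side, z=.046)
Y=np.array([-.035,-.085,.010+.005,.070-.0,.0925]) 
pts=np.array([[.507,-.0785],[.5148,-.1273],[.4997,-.0325],[.488,.0468],[.480,.0994],[.4921,.0198]])
vx,vy,_,_=cv2.fitLine(pts.astype(np.float32),cv2.DIST_HUBER,0,.001,.001).ravel()
ey=np.array([vx,vy,0])*np.sign(vy); ex=np.array([ey[1],-ey[0],0]); ez=np.array([0,0,1.])
m=pts.mean(0); s0=(np.array([.507,-.0785])-m)@ey[:2]; s1=(np.array([.5148,-.1273])-m)@ey[:2]
O=np.r_[m+ey[:2]*((s0+.035+s1+.085)/2),0]; S=np.c_[ex,ey,ez]
def face(c,uv,rad,yl):
    "angle (deg from top, + away) of pixel seen on circle of radius rad at strip plane y=yl"
    d=ray(c,uv,0)[0]-c['eye']; e=S.T@(c['eye']-O); d=S.T@d
    if yl is None: pass
    t=(yl-e[1])/d[1] if abs(d[1])>abs(d[0])*3 else None
    a=d[0]**2+d[2]**2; ax=e-[0,0,.05]; b=ax[0]*d[0]+ax[2]*d[2]; q=b*b-a*(ax[0]**2+ax[2]**2-rad**2)
    p=e+d*(-b-np.sqrt(max(q,0)))/a
    return np.degrees(np.arctan2(p[0],p[2]-.05)),p
def tgt(x,y,tipz): return O+S@[x,y,0]+[0,0,tipz+r.nose_length]
def delta(p):
    s=telemetry.sense(); return (s['ee_rot'].T@(np.array(p)-s['tcp_pos'])/.12)
E
python3 - <<'E'
from h import *
import pickle
print('yaw',np.degrees(np.arctan2(ex[1],ex[0])),O,s0-s1)
c=pickle.load(open('top0.pkl','rb'))
print('L dot',face(c,(201.3,249),.020,0)); print('L dot2of face', face(c,(209,265),.021,0))
for d in((250.8,247),(255.5,241.5),(244.8,243),(256.8,250.8),(245.9,252.3)): print('R',face(c,d,.020,0))
for p in pts: print((S[:2,:2].T@(p-O[:2])).round(4))
print('L',O+S@[0,.12,0],'R',O+S@[0,.04,0])
print(proj(c,O+S@np.array([[.06,.18,.045],[-.06,.18,.045],[-.06,-.18,.045],[.06,-.18,.045]]).T.T[0]) )
for q in([.06,.18,.045],[-.06,.18,.045],[-.06,-.18,.045],[.06,-.18,.045]): print(proj(c,O+S@q).round(1))
print(delta(tgt(-.03,.12,.14)), telemetry.sense()['joints'])
E
```

```text
yaw 8.689590122203604 [ 0.50175543 -0.0436009   0.        ] 0.04941827478110791
L dot (np.float64(18.0203449029451), array([0.00618709, 0.12023247, 0.06901893]))
L dot2of face (np.float64(-89.60255205777548), array([-0.02105275,  0.11224726,  0.05014604]))
R (np.float64(-5.255853215357003), array([-0.00183207,  0.04007198,  0.06991591]))
R (np.float64(17.321780007993073), array([0.00595476, 0.03114702, 0.06909295]))
R (np.float64(17.365869715186708), array([0.00596945, 0.04886343, 0.06908837]))
R (np.float64(-27.526179627540007), array([-0.00924308,  0.03110414,  0.067736  ]))
R (np.float64(-27.246922361972313), array([-0.00915652,  0.0491125 ,  0.06778083]))
[-0.0001 -0.0353]
[ 0.0002 -0.0847]
[-0.0004  0.0113]
[0.0001 0.0914]
[1.000e-04 1.446e-01]
[0.     0.0641]
L [0.48362569 0.07502166 0.        ] R [ 0.49571218 -0.00406004  0.        ]
[[163.67367817 222.57966598]]
[[163.7 222.6]]
[[171.1 294.7]]
[[382.5 263.4]]
[[369.1 194.7]]
[3.34609468 3.34138991 0.68660596] [ 8.45455400e+01  2.20858723e+01  3.89980811e-01 -2.54335376e-02
 -6.84116705e+01 -1.48185355e+01]
```

Call:
drive_tool:
  series:
    - [0.33,0.33,0,0]
    - [0.67,0.67,0,0]
    - [1,1,0,0]
  fingers: 0

```text
time_s: 0.48
tcp_pos: [0.2878, 0.4303, 0.2917]
ee_rot: [[0.938, -0.346, -0.0], [-0.346, -0.938, -0.001], [0.0, 0.001, -1.0]]
wrist_force: [1.2, 0.7, 0.3]
gripper_width: 0.743
```

Call:
drive_tool:
  series:
    - [0.33,0.33,0,0]
    - [0.67,0.67,0,0]
    - [1,1,0,0]

```text
time_s: 0.85
tcp_pos: [0.3587, 0.2761, 0.2921]
ee_rot: [[0.938, -0.346, -0.0], [-0.346, -0.938, -0.0], [-0.0, 0.0, -1.0]]
wrist_force: [0.7, -0.2, -0.0]
gripper_width: 0.403
```

Call:
drive_tool:
  series:
    - [0.33,0.33,0,0.09]
    - [0.67,0.67,0,0.18]
    - [1,1,0,0.27]
    - [1,1,0,0.36]
    - [1,1,0,0.45]
    - [1,1,0,0.532]
    - [1,1,0,0.532]
    - [1,1,0,0.532]

```text
time_s: 1.85
tcp_pos: [0.4294, 0.1238, 0.2921]
ee_rot: [[0.155, -0.988, -0.0], [-0.988, -0.155, -0.0], [0.0, 0.0, -1.0]]
wrist_force: [-0.4, -0.7, 0.4]
gripper_width: 0.004
```

Run:
```python
from h import *
s=telemetry.sense(); print(s['time_s'],s['tcp_pos'],s['gripper_width'],s['wrist_force'])
R=s['ee_rot'];print(np.degrees(np.arctan2(-R[1,1],-R[0,1])), R[2])
print(delta(tgt(-.036,.12,.100)))
```

```text
1.85 [0.42935007 0.12384216 0.29209809] 0.004323868791108852 [-0.35016469 -0.70403181  0.42801303]
8.90569001389806 [ 1.06672552e-04  3.33063158e-04 -9.99999939e-01]
[ 0.47071194 -0.08420407  1.02000631]
```

Call:
drive_tool:
  series:
    - [0.24,-0.04,0.1,0]
    - [0.47,-0.084,0.4,0]
    - [0.47,-0.084,0.8,0]
    - [0.47,-0.084,1,0]
    - [0.47,-0.084,1,0]
    - [0.47,-0.084,1,0]

```text
time_s: 2.6
tcp_pos: [0.4488, 0.0701, 0.1733]
ee_rot: [[0.154, -0.988, 0.002], [-0.988, -0.154, 0.001], [-0.0, -0.002, -1.0]]
wrist_force: [-0.2, 0.1, 0.5]
gripper_width: 0.004
```

Run:
```python
from h import *
print(delta(tgt(-.036,.12,.078)),delta(tgt(.001,.12,.078)))
a=shot('side','s1');b=shot('top','t1')
k=lambda im,x0,y0,w,h:cv2.resize(im[y0:y0+h,x0:x0+w],(400*w//h if 0 else 390,int(390*h/w)),interpolation=cv2.INTER_CUBIC)
A=k(a['color'],160,120,110,120);B=k(b['color'],160,200,120,100)
H=max(len(A),len(B));o=np.zeros((H,790,3),np.uint8);o[:len(A),:390]=A;o[:len(B),400:]=B
cv2.imwrite('pics/v1.png',o)
```

```text
[0.00336966 0.00766737 0.21323144] [ 0.00421931 -0.30066417  0.21384746]
```

View pics/v1.png

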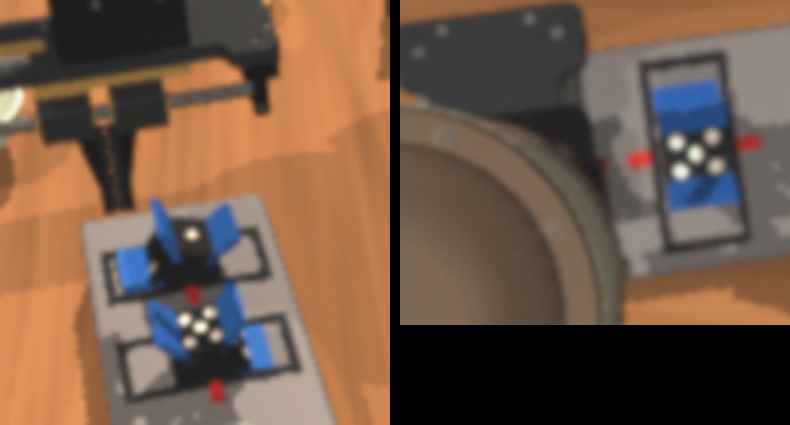

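The side view shows the closed, tapering fingertips hanging just to the robot side of the left wheel's near rib, clear of it. I'll descend and push.

Call:
drive_tool:
  series:
    - [0,0,0.1,0]
    - [0,0,0.21,0]
    - [0,-0.05,0.21,0]
    - [0,-0.1,0.21,0]
    - [0,-0.15,0.21,0]
    - [0,-0.2,0.21,0]
    - [0,-0.25,0.21,0]
    - [0,-0.3,0.21,0]
    - [0,-0.3,0.21,0]
    - [0,-0.3,0.21,0]

```text
time_s: 3.95
tcp_pos: [0.4842, 0.0753, 0.1473]
ee_rot: [[0.153, -0.988, 0.002], [-0.988, -0.153, 0.001], [-0.0, -0.002, -1.0]]
wrist_force: [-0.9, -0.1, 0.2]
gripper_width: 0.002
```

Run:
```python
from h import *
a=shot('side','s2')
cv2.imwrite('pics/v2.png',cv2.resize(a['color'][140:260,160:270],None,fx=5,fy=5,interpolation=cv2.INTER_CUBIC))
s=telemetry.sense();print(S.T@(s['tcp_pos']-O)-[0,0,r.nose_length],s['wrist_force'],s['time_s'])
```

```text
[0.00062751 0.12026349 0.07763402] [-0.46313727  0.38869826  0.26904601] 4.0
```

View pics/v2.png

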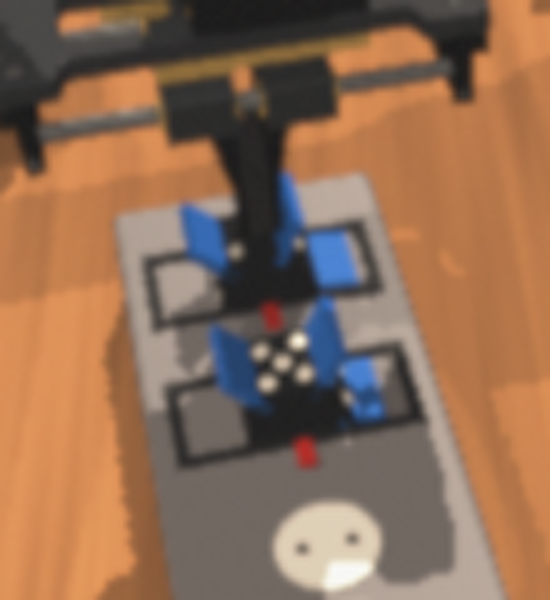

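The left rib pair is moving, but the finger is thinner at the tip than assumed, so the wheel is still short by about 15°. I'll push on by a few mm, lift and measure.

Call:
drive_tool:
  series:
    - [0,-0.03,0,0]
    - [0,-0.06,0,0]
    - [0,-0.06,0,0]
    - [0,-0.04,0,0]
    - [0,-0.04,-0.25,0]
    - [0,-0.04,-0.5,0]
    - [0,-0.04,-0.5,0]

```text
time_s: 4.88
tcp_pos: [0.4902, 0.0767, 0.2099]
ee_rot: [[0.153, -0.988, 0.008], [-0.988, -0.153, 0.003], [-0.002, -0.008, -1.0]]
wrist_force: [-0.1, -0.6, 0.1]
gripper_width: 0.003
```

Run:
```python
from h import *
a=shot('side','s3')
b,g,rr=[a['color'][...,i].astype(int) for i in range(3)]
m=np.zeros(b.shape,bool);m[170:225,180:260]=1
for q in blobs((np.minimum(np.minimum(b,g),rr)>150)&m,2): print(q[0],q[1].round(1),face(a,q[1],.02,0))
cv2.imwrite('pics/v3.png',cv2.resize(a['color'][165:235,180:260],None,fx=7,fy=7,interpolation=cv2.INTER_CUBIC))
s=telemetry.sense();print(S.T@(s['tcp_pos']-O)-[0,0,r.nose_length],s['time_s'])
```

```text
30 [195.5 184.7] (np.float64(-90.70250876688739), array([-0.03253372,  0.15625871,  0.04960108]))
2 [207.5 180. ] (np.float64(-15.645230050458537), array([-0.0053936 ,  0.14197676,  0.069259  ]))
8 [213.5 183. ] (np.float64(16.75946229978624), array([0.00576709, 0.12876632, 0.06915048]))
8 [207.9 188.9] (np.float64(-26.163022240857245), array([-0.00881853,  0.114345  ,  0.06795086]))
15 [198.5 195.8] (np.float64(-90.90610839795218), array([-0.03070013,  0.1181447 ,  0.04951445]))
29 [229.6 204.2] (np.float64(82.44517935788743), array([0.02895293, 0.07086889, 0.05383991]))
8 [218.9 207.9] (np.float64(11.762670622487253), array([0.00407717, 0.05004606, 0.06958001]))
26 [244.3 215.3] (np.float64(79.95966212408223), array([0.05075589, 0.02687186, 0.05898648]))
4 [212.  209.8] (np.float64(-30.053004916007886), array([-0.01001602,  0.05061965,  0.06731125]))
9 [216. 212.] (np.float64(-9.88117482234471), array([-0.00343211,  0.0399634 ,  0.06970332]))
10 [220.5 214. ] (np.float64(12.37970039649443), array([0.00428779, 0.03240539, 0.06953497]))
9 [213. 216.] (np.float64(-32.61783313805687), array([-0.01078066,  0.03339867,  0.06684569]))
[0.00565515 0.12046038 0.13856163] 4.925
```

View pics/v3.png

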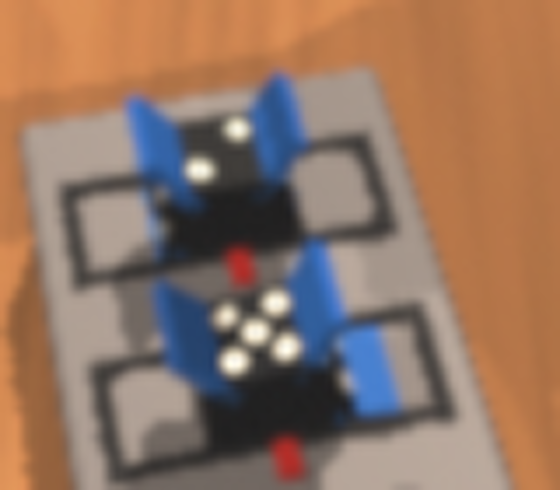

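The left wheel now shows two dots up. The side view reads −4.7°, or about −2° after correcting for that camera's roughly 1 mm offset on the red marks. Next is the right wheel, approached from its far side.

Run:
```python
from h import *
print(delta(tgt(.042,.04,.138)),delta(tgt(.042,.04,.078)),delta(tgt(-.008,.04,.078)))
```

```text
[ 0.67094826 -0.30188109  0.0050125 ] [ 0.67165474 -0.29976071  0.5050075 ] [0.6710496  0.11690176 0.50324138]
```

Call:
drive_tool:
  series:
    - [0.35,-0.15,0,0]
    - [0.67,-0.3,0,0]
    - [0.67,-0.3,0.1,0]
    - [0.67,-0.3,0.4,0]
    - [0.67,-0.3,0.505,0]
    - [0.67,-0.3,0.505,0]
    - [0.67,-0.25,0.505,0]
    - [0.67,-0.2,0.505,0]
    - [0.67,-0.15,0.505,0]
    - [0.67,-0.1,0.505,0]

```text
time_s: 6.18
tcp_pos: [0.5132, -0.0015, 0.1477]
ee_rot: [[0.153, -0.988, 0.004], [-0.988, -0.153, 0.001], [-0.0, -0.004, -1.0]]
wrist_force: [2.4, 0.9, 2.3]
gripper_width: 0.001
```

Run:
```python
from h import *
s=telemetry.sense();print(S.T@(s['tcp_pos']-O)-[0,0,r.nose_length],s['wrist_force'],s['time_s'],delta(tgt(-.008,.04,.078)))
```

```text
[0.01771607 0.03990224 0.07799494] [2.36944913 0.88200774 2.30569942] 6.175 [-0.00119784  0.21429704 -0.00087324]
```

Call:
drive_tool:
  series:
    - [0,0.05,0,0]
    - [0,0.1,0,0]
    - [0,0.15,0,0]
    - [0,0.19,0,0]
    - [0,0.215,0,0]
    - [0,0.215,0,0]
    - [0,0.19,0,0]
    - [0,0.19,-0.25,0]
    - [0,0.19,-0.6,0]
    - [0,0.19,-0.9,0]

```text
time_s: 7.42
tcp_pos: [0.4894, -0.0055, 0.2553]
ee_rot: [[0.152, -0.988, -0.002], [-0.988, -0.152, -0.001], [0.0, 0.002, -1.0]]
wrist_force: [-0.1, -1.2, 0.8]
gripper_width: 0.007
```

Call:
drive_tool:
  series:
    - [-0.4,0,0,0]
    - [-0.8,0,0,0]
    - [-1,0,0,0]

```text
time_s: 7.8
tcp_pos: [0.4707, 0.1147, 0.2541]
ee_rot: [[0.154, -0.988, -0.002], [-0.988, -0.154, -0.001], [0.0, 0.002, -1.0]]
wrist_force: [0.1, -0.2, -0.0]
gripper_width: 0.005
```

Call:
drive_tool:
  series:
    - [-0.4,0,0,0]
    - [-0.8,0,0,0]
    - [-1,0,0,0]

```text
time_s: 8.18
tcp_pos: [0.4524, 0.2335, 0.2538]
ee_rot: [[0.154, -0.988, -0.002], [-0.988, -0.154, -0.002], [0.001, 0.002, -1.0]]
wrist_force: [0.3, -0.1, -0.5]
gripper_width: 0.001
```

Call:
drive_tool:
  series:
    - [-0.4,0,0,0]
    - [-0.8,0,0,0]
    - [-1,0,0,0]
    - [-1,0,0,0]
    - [-1,0,0,0]

```text
time_s: 8.8
tcp_pos: [0.4349, 0.3495, 0.254]
ee_rot: [[0.152, -0.988, -0.001], [-0.988, -0.152, -0.001], [0.001, 0.001, -1.0]]
wrist_force: [-0.0, -0.7, 0.1]
gripper_width: 0.008
```

```bash
cat > chk.py <<'E'
from h import *
import sys
t=sys.argv[1]; o=[]
for n,(x0,y0,x1,y1) in(('side',(185,165,255,235)),('top',(170,205,275,295))):
    a=shot(n,n+t); b,g,rr=[a['color'][...,i].astype(int) for i in range(3)]
    m=np.zeros(b.shape,bool);m[y0:y1,x0:x1]=1
    for nm,mk in(('dot',(np.minimum(np.minimum(b,g),rr)>150)),('red',(rr>150)&(g<80)&(b<80))):
        for q in blobs(mk&m,3):
            if nm=='dot':
                A,p=face(a,q[1],.02,0)
                if abs(A)<50: print(n,nm,q[0],q[1].round(1),'deg',A.round(1),(p*1e3).round(1))
            else: print(n,nm,q[0],q[1].round(1),((S.T@(ray(a,q[1],.046)[0]-O))*1e3).round(1))
    o.append(cv2.resize(a['color'][y0:y1,x0:x1],(390,int(390*(y1-y0)/(x1-x0))),interpolation=cv2.INTER_CUBIC))
H=max(map(len,o));c=np.zeros((H,780,3),np.uint8)
for i,k in enumerate(o): c[:len(k),390*i:390*i+390]=k
cv2.imwrite(f'pics/chk{t}.png',c); print(telemetry.sense()['time_s'])
E
python3 chk.py 4
```

```text
side dot 8 [213.5 183. ] deg 16.8 [  5.8 128.8  69.2]
side dot 8 [207.9 188.9] deg -26.2 [ -8.8 114.3  68. ]
side dot 10 [219.5 208.2] deg 14.9 [ 5.2 49.1 69.3]
side dot 9 [212.7 209.9] deg -26.2 [-8.8 49.2 68. ]
side dot 10 [221.2 214. ] deg 16.4 [ 5.7 32.4 69.2]
side dot 10 [213.8 215. ] deg -26.4 [-8.9 34.7 67.9]
side red 10 [214.  202.8] [-1.4 91.6 46. ]
side red 13 [220.6 230.1] [-1.1 11.7 46. ]
top dot 20 [254.7 240.9] deg 20.8 [ 7.1 32.3 68.7]
top dot 19 [245.2 242.2] deg 21.3 [ 7.3 48.1 68.6]
top dot 20 [196.1 249. ] deg 21.9 [  7.5 128.6  68.6]
top dot 17 [246.4 251.1] deg -21.7 [-7.4 48.  68.6]
top dot 17 [256.1 249.6] deg -21.0 [-7.2 32.  68.7]
top dot 21 [207.1 256.2] deg -19.2 [ -6.6 112.3  68.9]
top red 22 [267.3 243.5] [ 0.7 10.4 46. ]
top red 13 [234.6 248.4] [ 0.2 66.5 46. ]
top red 23 [220.4 250.4] [ 0.2 90.6 46. ]
top red 21 [185.6 255.6] [ -0.2 149.4  46. ]
8.9
```

View pics/chk4.png

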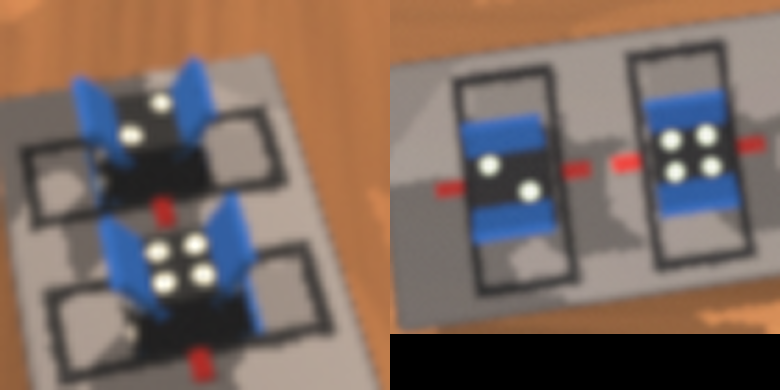

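In the last check picture both wheels sit square: two dots on the left and four on the right, centred on the red marks. The dots read about +1° (left) and −1° (right), so no correction is needed. I'll confirm the toggle from the saved pictures and hand in.

Run:
```python
from h import *
for f in('top0','top4','side0','side4'):
    im=cv2.imread(f'pics/{f}.png').astype(int); m=(im[...,2]>150)&(im[...,1]<70)&(im[...,0]<70)
    print(f,[(q[0],q[1].round(1)) for q in blobs(m,100)])
s=telemetry.sense(); print(s['joint_velocities'],s['wrist_force'])
print(order.finish_job())
```

```text
top0 [(np.int32(179), array([366.5, 235.9]))]
top4 [(np.int32(177), array([366.6, 235.9]))]
side0 [(np.int32(145), array([228. , 284.3]))]
side4 [(np.int32(149), array([228.1, 284.7]))]
[-0.13713547 -0.20948192  0.24019249  0.07142962  0.22342055 -0.04577794] [-0.55180546 -1.30548712  0.20174556]
the job is handed in; nothing more can be done
None
```

The off-timer is set to 2-4, and I handed the job in at about 9 s of the 37 s allowed. With the gripper closed, I pushed the left wheel's top away from the robot until two dots pointed up. I then pushed the right wheel's top towards the robot until four dots pointed up, and moved the arm well clear.

**Wheels:** the top camera put the left wheel at about +1.4° and the right at about −0.2°. Taking the side camera together with the red marks, I put both within roughly 2° of straight up.

**Disagreement:** the raw side camera readings were about −5° for both wheels. That view also shows the red marks about 1.2 mm off. Correcting for that brings its readings to roughly −1° (left) and −2° (right).

**Toggle:** its knob is at the same pixel in both views as at the start, to within 0.4 px, so it was not moved. Every wrist force reading I took was a few N at most.

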